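# Tare the clip-on tray and weigh an order

## Robot

A 7-joint arm with a two-finger parallel gripper is mounted at the origin on the work surface. World frame = base frame: x ahead of the robot, y to its left, z up, the work surface at z = 0. Lengths are in m, angles in rad, forces in N, time in s.
With the tool pointing down it reaches from about 0.425 to 0.925 m from the base axis. Payload 6.8 kg.
Tool frame: the origin (TCP) lies at the very end of the fingers, on their centre line; the grasp point (between the pads) lies 19 mm behind it; z points along the fingers, y is the line along which they close (so a half turn about z gives the same grasp; the last joint's range is limited). The gripper opens to 85 mm and grips with 20 to 120 N. Pads are 22 mm wide; open, the fingers measure 114 mm over their backs; the gripper's body (76 mm by 85 mm) begins 54 mm behind the grasp point. The pads swing forward as they close: fully open they stand 13 mm farther back than shut.
Start: joints at [-1.302, 0.477, 0.022, 1.555, -0.011, 1.109, -0.083], TCP at [0.248, 0.628, 0.231] pointing down, gripper open.
Joint ranges: [-2.96, 2.96], [-0.34, 2.1], [-1.41, 1.46], [0.24, 2.44], [-1.37, 4.51], [0.17, 1.92], [-2.96, 2.96]. Speed limits (rad/s): [2.39, 2.39, 3.14, 3.14, 3.14, 3.14, 3.14].

## Interface

Orientations are given as a rotation vector (axis times angle).
In Python, from bench import r gives the robot as it stands.
- The arm moves only by the shell command python3 -m jog 'ROWS' [FORCE]. ROWS is JSON, a list of rows, each an object of numbers: "fingers": the finger opening in m, from 0 to 0.0854; "x", "y", "z": the shift along the tool's x, y, z in m; "rx", "ry", "rz": the turn, a rotation vector about the tool's x, y, z in degrees. In form: [{"fingers": .., "x": .., "y": .., "z": .., "rx": .., "ry": .., "rz": ..}, ...]. A call has 1 to 8 rows; each row shifts and turns the commanded pose from where the row before left it, along the tool's axes as they then stand; what a row does not reach is not made up. A row lasts 1/8 s, in which the tool goes at most 62.5 mm and 10.7 degrees, less where a joint would pass 70% of its speed; a pose out of reach is approached as far as the arm can. A call is refused whole if a number of a shift passes 0.0625 or a number of a turn 10.7, either way. A call with a gripper value outside its range is refused whole. The fingers move at their own pace and stop on an object; FORCE is the grip in N (left out, the last holds). Time passes only in rows, so rows that do not move let the fingers close. It gives the time, the measured TCP pose, the force, the opening and the grip force at its end, in the units of the state.
- r.get_obs(): the state, without advancing time (a new reading comes with each control period).
- r.grab_frame(name): name is "side" or "top" or "wrist"; returns (picture, depth): 400x640x3 uint8, red, green, blue; 400x640 float32, m along the optical axis (not along the pixel's ray), 0 where there is no reading.
- r.get_calibration(name): a dict with "mtx" (3x3 intrinsics, pixels), "dist" ([k1, k2, p1, p2, k3] as OpenCV has them; the pictures are not rectified), "extrinsics" (4x4, takes a point from camera to world coordinates). Camera axes: x right, y down, z forward; pixel columns grow to the right and rows downward; lengths in m; the calibration is good to about 2 mm. A picture is of the moment at which its call begins: read the wrist's pose just before it. get_calibration takes no time and is no camera call; for the wrist camera it gives the pose at the moment of the call.
- r.hand_in(): hands the job in; it is judged then, once.
Trained networks look in the newest picture that a camera, given by its name, has taken for a name from the list of things; names that differ only in an ending like _2 or _b are one class to them, and where a whole thing is asked for, a point or a joint stands for the part that bears it (a point fixed in the world has none). Each returns a list of dicts, best first, with "score" (0 to 1); they miss things now and then, are a little off and sometimes report something else, mostly with a low value. They report only what shows in the picture. A call takes as long as a camera call. They do not tell look-alikes from the thing itself.
- r.search_frame(target, camera): "xyz" ([x, y, z] in m, in world coordinates, good to about 4 mm: the middle of the surface that is visible of it).
- r.landmark_of(target, camera): "xyz" ([x, y, z] in m, in world coordinates, good to about 4 mm: a listed point, or the origin of a listed thing).
The state is a dict: "clock": time; "joints": joint angles; "qvel": joint speeds; "tau": joint torques, N m; "tcp_pos": TCP position; "orientation": TCP orientation; "contact_force": force on the tool from outside, world axes, zero at the start; "moment": the same for the moment, N m; "grip_width": finger opening in m; "gripper_force": force on a finger pad.
Only numpy, scipy, OpenCV 4.12 (cv2) and the standard library are available. Lean on these libraries where they do the work, as an engineer would, in place of code of your own. Each camera call takes 0.05 s, during which the arm holds its last target. There are 200 camera calls.

## Task

Weigh an order on the parcel scale without the weight of the tray: push the empty blue tray straight down onto the scale's platter until the clips on both sides click over its lips, let go of it, and press the orange tare button. Then set the amber candle jar and the kraft gift box upright in the tray, one in each compartment, and leave them there. Lower things gently, without dropping or banging them; do not press the grey on/off button, nor tare again once goods are in the tray, and leave everything else on the desk in its place.

Things in the scene. Friction and masses are not known exactly. Their poses are not given: they have to be found in the camera images.
- tray_mid (a point): The loose blue parcel tray (220 g): base plate 140 mm (its x) by 200 mm (its y), 6 mm thick; rim 40 mm above the underside, walls 4 mm thick. The end walls stand 5 mm in from the 200 mm ends, so the plate sticks out there as a lip 6 mm thick. Point: centre of the tray, 42.5 mm above its underside (half-way up). Either way round fits the scale.
- tray_grip (a point): Centre of the tray's carrying grip: a white bar 80 mm long (x), 14 mm thick (y), 17 mm high, 68 to 85 mm above the tray's underside, over the middle wall; the point is 76.5 mm above the underside. Free space under the bar between its two posts.
- bay_a (a point): Floor centre of the tray's compartment on its +y side: 132 mm (x) by 85 mm (y) inside, floor 6 mm above the tray's underside, centred 48.5 mm from the tray's middle. A 12 mm thick wall along x, 40 mm high, parts the two compartments.
- bay_b (a point): The same for the compartment on the tray's -y side.
- platter (a point): Centre of the steel platter's top face, 150 mm (x) by 200 mm (y), 56 mm above the desk, on the white parcel scale (fixed, 230 x 200 mm). x: from the control panel (nearest the robot, top 38 mm above the desk) to the back; y: to the left clip; z up. The tray belongs here, centred, its 200 mm along y (between the clips), flat on the platter.
- clip_left_nose (a point): Inner tip of the nose of the left snap hook (orange, carried by the platter, 40 mm wide along x), 96.5 mm from the platter's centre along +y and 9 mm above the platter; the hook's flared top is 31 mm above the platter. The clips guide a tray up to 5 mm off along y; its lips meet their ramps about 16 mm above the platter, and some 15 N straight down takes them past both noses.
- clip_right_nose (a point): The same point of the right snap hook, at -y.
- clip_left (a joint): How far the left snap hook is bent outwards (rad): 0 at rest and again after it has clicked over the tray's lip, about 0.08 when the lip passes its nose.
- clip_right (a joint): The same for the right snap hook.
- tare_top (a point): Centre of the top of the orange tare button, 28 mm across, at the right of the panel (117 mm in front of the platter's centre and 74 mm to its right), its top 46 mm above the desk. It is pressed straight down.
- tare (a joint): Travel of the tare button (m): 0 up, 0.005 fully down at about 5 N; it counts as pressed beyond 0.0035; springs back.
- power_top (a point): Centre of the top of the grey on/off button, 28 mm across, at the left of the panel (mirror image of the tare button).
- power (a joint): Travel of the on/off button (m): 0 up, 0.005 fully down; leave it alone.
- jar_mid (a point): The loose candle jar of amber glass with a paper label and a dark wooden lid: a cylinder 62 mm across and 85 mm tall (180 to 360 g), standing; the point is its centre, half-way up.
- gift_mid (a point): The loose kraft cardboard gift box with a red ribbon, 62 x 62 mm and 80 mm tall (130 to 250 g), standing; x and y axes along its sides; the point is its centre, half-way up.
- white_jar_mid (a point): Bystander: white ceramic candle jar with a pale wooden lid, 62 mm across and 85 mm tall, otherwise the same shape as the amber one; stands about 80 mm from the amber jar's centre. The point is on its axis, 42 mm above its underside.
- horse_mid (a point): Bystander: white ceramic horse figurine, about 105 mm long, 34 mm wide, 110 mm tall; its centre stands 90 mm from the gift box's centre. The point is on its axis, 55 mm above its underside.
- stapler_mid (a point): Bystander: red stapler, 140 mm long (its y axis), 36 mm wide, 55 mm tall. The point is on its axis, 25 mm above its underside.
- tape_mid (a point): Bystander: black tape dispenser, 150 mm long (its y axis), 56 mm wide, 80 mm tall. The point is on its axis, 40 mm above its underside.
- pen_cup_mid (a point): Bystander: dark steel pen cup, 72 mm across, with pens up to 140 mm above the desk. The point is on its axis, 47 mm above its underside.
- succulent_mid (a point): Bystander: succulent in a white pot, 84 mm across, leaves up to 140 mm above the desk and out to 60 mm from its axis. The point is on its axis, 32 mm above its underside.
- bottle_mid (a point): Bystander: tall dark green steel drinking bottle with a wooden cap, 70 mm across, 210 mm tall. The point is on its axis, 105 mm above its underside.
- mug_mid (a point): Bystander: blue mug, 78 mm across, 92 mm tall, handle reaching 65 mm from its axis along its +y. The point is on its axis, 46 mm above its underside.
Not all that is in view belongs to the job. What is shaped like the part that bears gift_mid but green is not meant.

How it is judged:
On the way, in this order (a step that is already met when the one before it is completed fails the run):
1. the empty tray is clipped on the platter: flat, square, both clips sprung back (x of tray_mid in the frame of platter between -0.012 and 0.012 m and y of tray_mid in the frame of platter between -0.005 and 0.005 m and z of tray_mid in the frame of platter below 0.0455 m and angle between the x axis of tray_mid and the x axis of platter, either way round below 0.06 rad and value of joint each of clip_left, clip_right below 0.025 rad and horizontal distance between each of jar_mid, gift_mid and tray_mid above 0.11 m), for 0.2 s.
2. the tare button is pressed while the empty tray stands clipped on the scale and the fingers do not touch it (all of step 1 and value of joint tare above 0.0035 m and contact force between the fingers and tray below 0.3 N), for 0.04 s.
At the end, for the whole second after the job is handed in: Tray flat on the platter (3 mm), centred within 12 mm fore-aft and 5 mm sideways, square within 0.06 rad, both clips within 0.025 rad of rest; jar and gift box upright (0.1 rad) on its floor, one per compartment, released and at rest; tare button up (x of tray_mid in the frame of platter between -0.012 and 0.012 m and y of tray_mid in the frame of platter between -0.005 and 0.005 m and z of tray_mid in the frame of platter below 0.0455 m and angle between the x axis of tray_mid and the x axis of platter, either way round below 0.06 rad and value of joint each of clip_left, clip_right below 0.025 rad and x of jar_mid in the frame of tray_mid between -0.045 and 0.045 m and z of jar_mid in the frame of tray_mid between 0 and 0.012 m and angle between each of jar_mid, gift_mid's own z axis and vertical below 0.1 rad and x of gift_mid in the frame of tray_mid between -0.045 and 0.045 m and z of gift_mid in the frame of tray_mid between -0.0025 and 0.0095 m and ((y of jar_mid in the frame of tray_mid between 0.02 and 0.078 m and y of gift_mid in the frame of tray_mid between -0.078 and -0.02 m) or (y of gift_mid in the frame of tray_mid between 0.02 and 0.078 m and y of jar_mid in the frame of tray_mid between -0.078 and -0.02 m)) and value of joint tare below 0.0015 m and linear speed of each of tray, jar, gift below 0.03 m/s); the robot touches nothing.
It fails at once if the on/off button pressed (beyond 3 mm) (value of joint power above 0.003 m).
It fails at once if tare pressed (beyond 3 mm) with goods in the tray (value of joint tare above 0.003 m and not (horizontal distance between each of jar_mid, gift_mid and tray_mid above 0.11 m)).
It fails at once if jar or gift box dropped or banged into the tray (over 0.4 m/s within 12 mm of standing on its floor) ((linear speed of jar above 0.4 m/s and horizontal distance between jar_mid and tray_mid below 0.1 m and z of jar_mid in the frame of tray_mid below 0.018 m) or (linear speed of gift above 0.4 m/s and horizontal distance between gift_mid and tray_mid below 0.1 m and z of gift_mid in the frame of tray_mid below 0.0155 m)).
It fails at once if the tray dropped onto the scale (over 0.4 m/s within 20 mm of lying on the platter) (linear speed of tray above 0.4 m/s and horizontal distance between tray_mid and platter below 0.05 m and z of tray_mid in the frame of platter below 0.0625 m).
It fails at once if a bystander moved more than 30 mm or tipped more than 0.5 rad (distance of any of white_jar_mid, horse_mid, stapler_mid, tape_mid, pen_cup_mid, succulent_mid, bottle_mid, mug_mid from where it was at the start of the episode above 0.03 m or angle between any of white_jar_mid, horse_mid, stapler_mid, tape_mid, pen_cup_mid, succulent_mid, bottle_mid, mug_mid's own z axis and vertical above 0.5 rad).
It also fails if it takes over 72 s, if anything falls off the work surface, if the arm or the gripper's body presses on something with over 40 N, if the wrist force passes 120 N, or if a joint passes its speed limit or range.

## Working session

There is one attempt and no reset: what is moved stays moved. The work goes in short steps, Python scripts to look and compute and a shell command to move; the robot and the scene stay as the last step left them, time stands still between calls to the robot, and variables do not carry over. Pictures are saved under pics/ and viewed, at most 10 in all, crops included, and the job is handed in when it is done.

```bash
ls; mkdir -p pics; cat > h.py <<'E'
import numpy as np, cv2
from scipy.spatial.transform import Rotation as R
from bench import r
def snap(cam,fn=None):
    im,d=r.grab_frame(cam)
    if fn: cv2.imwrite('pics/'+fn,im[:,:,::-1])
    return im,d
def cloud(cam,d,cal=None):
    c=cal or r.get_calibration(cam); K=np.array(c['mtx']);D=np.array(c['dist']);E=np.array(c['extrinsics'])
    v,u=np.mgrid[:400,:640]
    p=cv2.undistortPoints(np.stack([u,v],-1).reshape(-1,1,2).astype(np.float64),K,D).reshape(400,640,2)
    P=np.dstack([p*d[...,None],d])@E[:3,:3].T+E[:3,3]
    P[d==0]=np.nan
    return P
def tool():
    o=r.get_obs(); return np.array(o['tcp_pos']),R.from_rotvec(o['orientation']),o
E
python3 - <<'E'
from h import *
for c in ['top','side']:
    im,d=snap(c,c+'0.png'); print(c,np.round(r.get_calibration(c)['extrinsics'],2).tolist())
    for n in ['tray_mid','tray_grip','platter','clip_left_nose','clip_right_nose','tare_top','power_top','jar_mid','gift_mid','white_jar_mid','horse_mid','bay_a','bottle_mid','succulent_mid','pen_cup_mid','mug_mid','stapler_mid','tape_mid']:
        print(n,[(np.round(q['xyz'],3).tolist(),round(q['score'],2)) for q in r.landmark_of(n,c)[:3]])
p,q,o=tool();print(p,q.as_matrix().round(3),o['clock'])
E
```

```text
pics
top [[-0.01, -0.99, 0.11, 0.38], [-1.0, 0.01, 0.01, -0.01], [-0.01, -0.11, -0.99, 1.57], [0.0, 0.0, 0.0, 1.0]]
tray_mid [([0.469, 0.362, 0.051], 0.8)]
tray_grip [([0.466, 0.362, 0.077], 0.82), ([0.469, 0.362, 0.05], 0.43)]
platter [([0.617, -0.021, 0.057], 0.81)]
clip_left_nose [([0.605, 0.076, 0.067], 0.43)]
clip_right_nose []
tare_top [([0.508, -0.112, 0.044], 0.53)]
power_top [([0.489, 0.033, 0.047], 0.5)]
jar_mid [([0.433, -0.377, 0.043], 0.62)]
gift_mid [([0.569, -0.356, 0.036], 0.88), ([0.732, -0.29, 0.042], 0.8)]
white_jar_mid [([0.353, -0.366, 0.041], 0.64), ([0.618, -0.025, 0.06], 0.54), ([0.798, 0.006, 0.046], 0.32)]
horse_mid [([0.654, -0.387, 0.056], 0.74)]
bay_a [([0.435, 0.394, 0.008], 0.64), ([0.512, 0.328, 0.0], 0.59)]
bottle_mid [([0.656, 0.354, 0.106], 0.66), ([0.507, -0.115, 0.048], 0.32)]
succulent_mid [([0.788, -0.121, 0.036], 0.75)]
pen_cup_mid [([0.797, 0.114, 0.047], 0.66)]
mug_mid [([0.798, 0.005, 0.046], 0.86)]
stapler_mid [([0.263, 0.372, 0.026], 0.61)]
tape_mid [([0.366, -0.027, 0.043], 0.59)]
side [[0.91, -0.23, 0.34, 0.14], [-0.41, -0.49, 0.77, -0.8
[... 580 characters left out ...]
.357, -0.368, 0.044], 0.55), ([0.573, -0.357, 0.036], 0.38)]
horse_mid [([0.658, -0.387, 0.058], 0.59), ([0.356, -0.366, 0.044], 0.45)]
bay_a [([0.505, 0.326, 0.007], 0.67), ([0.436, 0.392, 0.008], 0.63)]
bottle_mid [([0.658, 0.361, 0.107], 0.92)]
succulent_mid []
pen_cup_mid [([0.795, 0.113, 0.05], 0.89), ([0.438, 0.391, 0.004], 0.44)]
mug_mid [([0.504, 0.326, 0.006], 0.31)]
stapler_mid [([0.262, 0.371, 0.024], 0.63), ([0.492, 0.038, 0.046], 0.48), ([0.434, -0.381, 0.039], 0.21)]
tape_mid [([0.799, 0.009, 0.046], 0.7), ([0.364, -0.024, 0.039], 0.65), ([0.607, 0.071, 0.069], 0.64)]
[0.24836976 0.62766126 0.23132183] [[-0.93   0.368  0.   ]
 [ 0.368  0.93   0.   ]
 [ 0.     0.    -1.   ]] 1.9
```

View pics/top0.png

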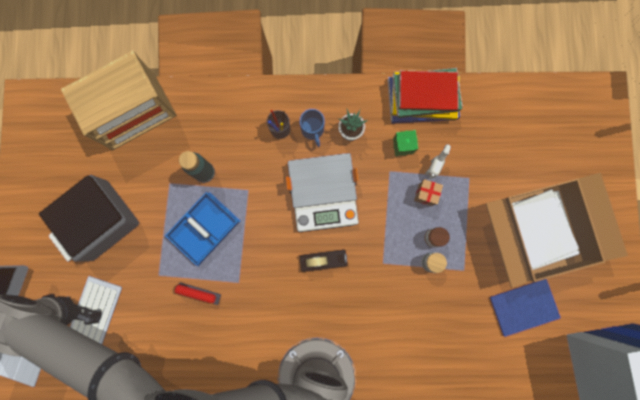

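```bash
python3 - <<'E'
from h import *
im,d=snap('top'); P=cloud('top',d); I=im.astype(int)
X,Y,Z=P[...,0],P[...,1],P[...,2]
def rect(m,name):
    q=P[m][:,:2]; 
    med=np.median(P[m],0)
    c,s,a=cv2.minAreaRect((q*1000).astype(np.float32)); print(name,m.sum(),np.round(c,1),np.round(s,1),round(a,2),'z',med[2].round(4),'mean',q.mean(0).round(4))
# grip
near=lambda x,y,rr:(np.hypot(X-x,Y-y)<rr)
rect(near(.468,.362,.13)&(Z>.072)&(Z<.095),'grip')
rect(near(.468,.362,.13)&(Z>.034)&(Z<.048),'rim')
rect(near(.617,-.021,.13)&(abs(Z-.056)<.004),'platter')
rect(near(.435,-.38,.04)&(Z>.08),'jar')
rect(near(.569,-.356,.05)&(Z>.073)&(Z<.084),'gift')
rect(near(.355,-.366,.035)&(Z>.08),'wjar')
for x,y in((.569,-.356),(.734,-.29)):
    print(np.median(im[near(x,y,.03)&(Z>.07)],0))
rect(near(.605,.076,.04)&(Z>.078)&(Z<.095),'clipL')
rect(near(.626,-.114,.04)&(Z>.078)&(Z<.095),'clipR')
org=(I[...,0]>180)&(I[...,2]<90)&(I[...,1]<160)
rect(near(.508,-.112,.03)&org,'tare')
E
```

```text
grip 126 [468.1 362.5] [79.5 14.4] 47.53 z 0.0839 mean [0.4684 0.3617]
rim 376 [468.6 363.1] [142.3 191.2] 46.82 z 0.0392 mean [0.467  0.3631]
platter 2228 [635.6 -19.7] [190.8 203.6] 6.54 z 0.0557 mean [ 0.6152 -0.0197]
jar 272 [ 432.8 -377.6] [56.9 59.3] 64.29 z 0.084 mean [ 0.4319 -0.3772]
gift 372 [ 572.4 -354.9] [63.1 63.9] 72.45 z 0.0785 mean [ 0.5713 -0.3547]
wjar 280 [ 354.5 -364.7] [58.2 57.3] 88.76 z 0.0843 mean [ 0.354  -0.3651]
[200.  118.   86.5]
[ 62. 156.  75.]
clipL 32 [603.3  84.1] [38.7  9.6] 7.43 z 0.0834 mean [0.6027 0.0852]
clipR 33 [ 627.9 -124.5] [39.1  9.6] 6.03 z 0.0838 mean [ 0.6286 -0.1255]
tare 48 [ 507.7 -118.2] [44.9 19.3] 88.66 z 0.0448 mean [ 0.5079 -0.1088]
```

The top view shows the blue tray at px (202,230), yawed about 47°, and the scale at (323,190), yawed about 6.8°. The kraft gift is at (430,192), the amber jar at (437,237), the white jar at (435,262), the horse at (441,160) and the green box, which is not wanted, at (405,142). The depth sizes match the specification.

```bash
python3 -m jog '[{"x":-0.0196,"y":-0.0495},{"x":-0.0196,"y":-0.0495},{"x":-0.0196,"y":-0.0495},{"x":-0.0487,"y":-0.0036},{"x":-0.0487,"y":-0.0036},{"x":-0.0487,"y":-0.0036},{"x":-0.0487,"y":-0.0036},{"x":-0.0487,"y":-0.0036}]' 80
python3 -m jog '[{"rz":-9.85},{"rz":-9.85},{"rz":-9.85},{"rz":-9.85},{"rz":-9.85},{"rz":-9.85},{"rz":-9.85},{}]'
cat >> h.py <<'E'
def go(xyz,yaw=None):
    "tool shift (mm) to xyz, and rz (deg) so that tool y has world yaw (mod 180), turn done AFTER the shift"
    p,q,o=tool(); M=q.as_matrix(); s=M.T@(np.array(xyz)-p)*1000
    y=np.degrees(np.arctan2(M[1,1],M[0,1])); out='shift %s |%.0f|'%(s.round(1),np.linalg.norm(s))
    if yaw is not None:
        e=(yaw-y+90)%180-90; out+=' rz %.2f'%(-e)
    tilt=np.degrees(np.arccos(-M[2,2]))
    print('tcp',p.round(4),'yaw_y %.2f tilt %.2f'%(y,tilt),out,'j7 %.2f t %.2f'%(o['joints'][6],o['clock']))
E
python3 - <<'E'
from h import *
go([.468,.3625,.056],137.3)
cal=r.get_calibration('wrist')
im,d=snap('wrist','w1.png'); P=cloud('wrist',d,cal); Z=P[...,2]
near=np.hypot(P[...,0]-.468,P[...,1]-.362)<.06
m=near&(Z>.075)&(Z<.095)
q=P[m]; c,s,a=cv2.minAreaRect((q[:,:2]*1000).astype(np.float32)); print(m.sum(),c,s,a,np.median(q[:,2]))
print(r.landmark_of('tray_grip','wrist')[:2])
E
```

```text
tcp [0.2483 0.6277 0.2313] yaw_y 68.41 tilt 0.00 shift [-301.9 -165.7  175.3] |386| rz -68.89 j7 -0.08 t 1.95
0 (0.0, 0.0) (0.0, 0.0) 0.0 nan
[]validation failed for argument at $[0]...
validation failed for argument at $[0]...
  return _methods._mean(a, axis=axis, dtype=dtype,
  ret = ret.dtype.type(ret / rcount)
```

```bash
python3 -m jog '[{"fingers":0.085,"x":-0.0196,"y":-0.0495,"z":0,"rx":0,"ry":0,"rz":0},{"fingers":0.085,"x":-0.0196,"y":-0.0495,"z":0,"rx":0,"ry":0,"rz":0},{"fingers":0.085,"x":-0.0196,"y":-0.0495,"z":0,"rx":0,"ry":0,"rz":0},{"fingers":0.085,"x":-0.0487,"y":-0.0036,"z":0,"rx":0,"ry":0,"rz":0},{"fingers":0.085,"x":-0.0487,"y":-0.0036,"z":0,"rx":0,"ry":0,"rz":0},{"fingers":0.085,"x":-0.0487,"y":-0.0036,"z":0,"rx":0,"ry":0,"rz":0},{"fingers":0.085,"x":-0.0487,"y":-0.0036,"z":0,"rx":0,"ry":0,"rz":0},{"fingers":0.085,"x":-0.0487,"y":-0.0036,"z":0,"rx":0,"ry":0,"rz":0}]' 80
python3 -m jog '[{"fingers":0.085,"x":0,"y":0,"z":0,"rx":0,"ry":0,"rz":-9.85},{"fingers":0.085,"x":0,"y":0,"z":0,"rx":0,"ry":0,"rz":-9.85},{"fingers":0.085,"x":0,"y":0,"z":0,"rx":0,"ry":0,"rz":-9.85},{"fingers":0.085,"x":0,"y":0,"z":0,"rx":0,"ry":0,"rz":-9.85},{"fingers":0.085,"x":0,"y":0,"z":0,"rx":0,"ry":0,"rz":-9.85},{"fingers":0.085,"x":0,"y":0,"z":0,"rx":0,"ry":0,"rz":-9.85},{"fingers":0.085,"x":0,"y":0,"z":0,"rx":0,"ry":0,"rz":-9.85},{"fingers":0.085,"x":0,"y":0,"z":0,"rx":0,"ry":0,"rz":0}]'
cat > w.py <<'E'
from h import *
go([.468,.3625,.056],137.3)
cal=r.get_calibration('wrist')
im,d=snap('wrist','w2.png'); P=cloud('wrist',d,cal); Z=P[...,2]
near=np.hypot(P[...,0]-.468,P[...,1]-.362)<.06
m=near&(Z>.075)&(Z<.095)
q=P[m]; print(m.sum())
if m.sum(): c,s,a=cv2.minAreaRect((q[:,:2]*1000).astype(np.float32)); print(c,s,a,np.median(q[:,2]))
E
python3 w.py
```

```text
clock: 3.05
tcp_pos: [0.4696, 0.361, 0.2316]
orientation: [0.588, 3.086, 0.001]
contact_force: [-0.6, 1.3, 1.0]
grip_width: 0.0848
gripper_force: 0.0
clock: 4.05
tcp_pos: [0.4683, 0.3615, 0.2314]
orientation: [-1.259, 2.878, 0.0]
contact_force: [-0.4, -0.3, 0.4]
grip_width: 0.085
gripper_force: 0.0
tcp [0.4683 0.3615 0.2314] yaw_y 137.26 tilt 0.02 shift [ -0.5   0.8 175.4] |175| rz -0.04 j7 1.61 t 4.05
1384
(468.670166015625, 359.3868713378906) (78.9226303100586, 14.017339706420898) 46.84650421142578 0.08511398801064354
```

```bash
python3 -m jog '[{"fingers":0.085,"x":0,"y":0,"z":0.05,"rx":0,"ry":0,"rz":0},{"fingers":0.085,"x":0,"y":0,"z":0.05,"rx":0,"ry":0,"rz":0},{"fingers":0.085,"x":0,"y":0,"z":0.045,"rx":0,"ry":0,"rz":0},{"fingers":0.06,"x":0,"y":0,"z":0.03,"rx":0,"ry":0,"rz":0},{"fingers":0,"x":0,"y":0,"z":0,"rx":0,"ry":0,"rz":0},{"fingers":0,"x":0,"y":0,"z":0,"rx":0,"ry":0,"rz":0},{"fingers":0,"x":0,"y":0,"z":0,"rx":0,"ry":0,"rz":0},{"fingers":0,"x":0,"y":0,"z":0,"rx":0,"ry":0,"rz":0}]' 90
python3 -m jog '[{"fingers":0,"x":0,"y":0,"z":0,"rx":0,"ry":0,"rz":0},{"fingers":0,"x":0,"y":0,"z":-0.02,"rx":0,"ry":0,"rz":0},{"fingers":0,"x":0,"y":0,"z":-0.03,"rx":0,"ry":0,"rz":0},{"fingers":0,"x":0,"y":0,"z":-0.04,"rx":0,"ry":0,"rz":0},{"fingers":0,"x":0,"y":0,"z":-0.03,"rx":0,"ry":0,"rz":0},{"fingers":0,"x":0,"y":0,"z":0,"rx":0,"ry":0,"rz":0}]'
python3 - <<'E'
from h import *
go([.6155,-.02,.180],96.75)
E
```

```text
clock: 5.1
tcp_pos: [0.4694, 0.3625, 0.0584]
orientation: [-1.259, 2.874, 0.002]
contact_force: [-0.1, -0.4, 7.6]
grip_width: 0.0125
gripper_force: 88.8
clock: 5.85
tcp_pos: [0.4695, 0.3627, 0.1793]
orientation: [-1.259, 2.872, 0.003]
contact_force: [-0.1, 0.3, -2.9]
grip_width: 0.0126
gripper_force: 87.9
tcp [0.4695 0.3627 0.1793] yaw_y 137.33 tilt 0.34 shift [ 182.5 -366.8   -1.6] |410| rz 40.58 j7 1.60 t 5.85
```

```bash
python3 -m jog '[{"fingers":0,"x":0,"y":0,"z":0,"rx":0,"ry":0,"rz":10.14},{"fingers":0,"x":0,"y":0,"z":0,"rx":0,"ry":0,"rz":10.14},{"fingers":0,"x":0,"y":0,"z":0,"rx":0,"ry":0,"rz":10.14},{"fingers":0,"x":0,"y":0,"z":0,"rx":0,"ry":0,"rz":10.14},{"fingers":0,"x":0,"y":0,"z":0,"rx":0,"ry":0,"rz":0}]'
python3 - <<'E'
from h import *
go([.6155,-.02,.180],96.75)
E
```

```text
clock: 6.48
tcp_pos: [0.4674, 0.3611, 0.175]
orientation: [0.189, -3.134, 0.003]
contact_force: [0.5, -0.2, -2.4]
grip_width: 0.0123
gripper_force: 87.8
tcp [0.4674 0.3611 0.175 ] yaw_y 96.90 tilt 0.13 shift [-101.3 -396.1   -4.6] |409| rz 0.15 j7 0.96 t 6.47
```

```bash
python3 -m jog '[{"fingers":0,"x":-0.007,"y":-0.03,"z":-0.004,"rx":0,"ry":0,"rz":0},{"fingers":0,"x":-0.0135,"y":-0.054,"z":0,"rx":0,"ry":0,"rz":0},{"fingers":0,"x":-0.0145,"y":-0.056,"z":0,"rx":0,"ry":0,"rz":0},{"fingers":0,"x":-0.0145,"y":-0.056,"z":0,"rx":0,"ry":0,"rz":0},{"fingers":0,"x":-0.0145,"y":-0.056,"z":0,"rx":0,"ry":0,"rz":0},{"fingers":0,"x":-0.0145,"y":-0.056,"z":0,"rx":0,"ry":0,"rz":0},{"fingers":0,"x":-0.0135,"y":-0.053,"z":0,"rx":0,"ry":0,"rz":0},{"fingers":0,"x":-0.009,"y":-0.035,"z":0,"rx":0,"ry":0,"rz":0}]'
python3 -m jog '[{"fingers":0,"x":0,"y":0,"z":0,"rx":0,"ry":0,"rz":0},{"fingers":0,"x":0,"y":0,"z":0,"rx":0,"ry":0,"rz":0}]'
python3 - <<'E'
from h import *
go([.6155,-.02,.15],96.75)
im,d=snap('top','t3.png'); P=cloud('top',d); X,Y,Z=P[...,0],P[...,1],P[...,2]
im=im.astype(int)
# tray by blue colour
m=(np.hypot(X-.6155,Y+.02)<.15)&(im[...,2]>im[...,0]+50)&(Z>.11)
q=P[m]; print(m.sum(),np.median(q[:,2])); c,s,a=cv2.minAreaRect((q[:,:2]*1000).astype(np.float32)); print(c,s,a)
im,d=snap('side','s3.png')
for n in ['tray_mid','tray_grip']:
    for cam in('top','side'): print(n,cam,[(np.round(k['xyz'],3),k['score']) for k in r.landmark_of(n,cam)[:2]])
E
```

```text
clock: 7.48
tcp_pos: [0.6154, -0.0233, 0.1796]
orientation: [0.188, -3.135, 0.002]
contact_force: [-0.6, 1.2, -2.8]
grip_width: 0.0127
gripper_force: 87.9
clock: 7.72
tcp_pos: [0.6147, -0.0187, 0.1795]
orientation: [0.19, -3.134, -0.001]
contact_force: [0.6, 0.8, -1.8]
grip_width: 0.0124
gripper_force: 88.0
tcp [ 0.6147 -0.0187  0.1795] yaw_y 96.96 tilt 0.09 shift [-0.6 -1.4 29.5] |30| rz 0.21 j7 1.71 t 7.72
976 0.1278304180627604
(588.2021484375, -20.2762451171875) (186.15940856933594, 197.44969177246094) 6.856451511383057
tray_mid top [(array([ 0.789, -0.119,  0.032]), 0.26)]
tray_mid side [(array([ 0.611, -0.018,  0.16 ]), 0.95), (array([ 0.576, -0.358,  0.04 ]), 0.45)]
tray_grip top []
tray_grip side []
```

View pics/s3.png

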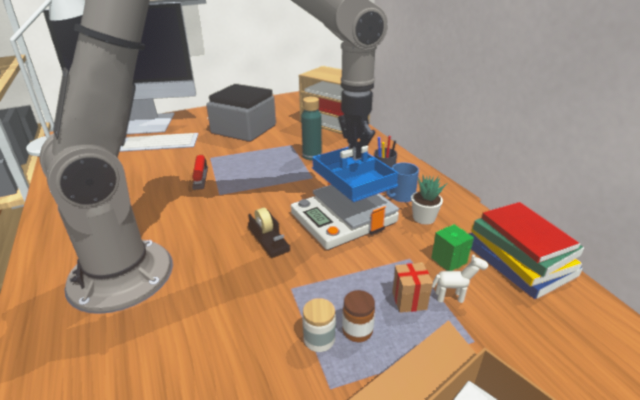

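```bash
python3 -m jog '[{"fingers":0,"x":0,"y":0,"z":0.02,"rx":0,"ry":0,"rz":0},{"fingers":0,"x":0,"y":0,"z":0.016,"rx":0,"ry":0,"rz":0},{"fingers":0,"x":0,"y":0,"z":0.008,"rx":0,"ry":0,"rz":0},{"fingers":0,"x":0,"y":0,"z":0.004,"rx":0,"ry":0,"rz":0},{"fingers":0,"x":0,"y":0,"z":0.003,"rx":0,"ry":0,"rz":0},{"fingers":0,"x":0,"y":0,"z":0.003,"rx":0,"ry":0,"rz":0},{"fingers":0,"x":0,"y":0,"z":0.003,"rx":0,"ry":0,"rz":0},{"fingers":0,"x":0,"y":0,"z":0.003,"rx":0,"ry":0,"rz":0}]' 110
```

```text
clock: 9.02
tcp_pos: [0.6169, -0.0205, 0.1219]
orientation: [-0.184, 3.133, -0.001]
contact_force: [-1.0, -5.4, 10.8]
grip_width: 0.0124
gripper_force: 112.8
```

```bash
python3 -m jog '[{"fingers":0,"x":0,"y":0,"z":0.003,"rx":0,"ry":0,"rz":0},{"fingers":0,"x":0,"y":0,"z":0.003,"rx":0,"ry":0,"rz":0}]'
```

```text
clock: 9.28
tcp_pos: [0.6154, -0.0196, 0.1144]
orientation: [-0.186, 3.136, 0.0]
contact_force: [-9.9, -1.5, 20.6]
grip_width: 0.0124
gripper_force: 113.9
```

```bash
python3 -m jog '[{"fingers":0,"x":0,"y":0,"z":0.003,"rx":0,"ry":0,"rz":0},{"fingers":0,"x":0,"y":0,"z":0.002,"rx":0,"ry":0,"rz":0}]'
python3 -m jog '[{"fingers":0,"x":0,"y":0,"z":-0.006,"rx":0,"ry":0,"rz":0},{"fingers":0.03,"x":0,"y":0,"z":0,"rx":0,"ry":0,"rz":0},{"fingers":0.085,"x":0,"y":0,"z":0,"rx":0,"ry":0,"rz":0},{"fingers":0.085,"x":0,"y":0,"z":0,"rx":0,"ry":0,"rz":0},{"fingers":0.085,"x":0,"y":0,"z":-0.03,"rx":0,"ry":0,"rz":0},{"fingers":0.085,"x":0,"y":0,"z":-0.05,"rx":0,"ry":0,"rz":0},{"fingers":0,"x":0,"y":0,"z":-0.02,"rx":0,"ry":0,"rz":0},{"fingers":0,"x":0,"y":0,"z":0,"rx":0,"ry":0,"rz":0}]'
python3 - <<'E'
from h import *
go([.508,-.1085,.1],96.75)
E
```

```text
clock: 9.52
tcp_pos: [0.6154, -0.0196, 0.1143]
orientation: [-0.186, 3.136, 0.002]
contact_force: [-22.1, -0.8, 54.2]
grip_width: 0.0121
gripper_force: 119.5
clock: 10.52
tcp_pos: [0.6164, -0.0195, 0.2167]
orientation: [-0.186, 3.133, 0.0]
contact_force: [-0.9, 0.4, -0.4]
grip_width: 0.0512
gripper_force: 0.0
tcp [ 0.6164 -0.0195  0.2167] yaw_y 96.81 tilt 0.19 shift [118.6 -75.6 116.3] |183| rz 0.06 j7 1.71 t 10.53
```

```bash
python3 -m jog '[{"fingers":0,"x":0.04,"y":-0.025,"z":0,"rx":0,"ry":0,"rz":0},{"fingers":0,"x":0.04,"y":-0.025,"z":0,"rx":0,"ry":0,"rz":0},{"fingers":0,"x":0.0386,"y":-0.0256,"z":0,"rx":0,"ry":0,"rz":0},{"fingers":0,"x":0,"y":0,"z":0.04,"rx":0,"ry":0,"rz":0},{"fingers":0,"x":0,"y":0,"z":0.04,"rx":0,"ry":0,"rz":0},{"fingers":0,"x":0,"y":0,"z":0.02,"rx":0,"ry":0,"rz":0},{"fingers":0,"x":0,"y":0,"z":0,"rx":0,"ry":0,"rz":0},{"fingers":0,"x":0,"y":0,"z":0,"rx":0,"ry":0,"rz":0}]'
python3 - <<'E'
from h import *
go([.508,-.1085,.041],96.75)
im,d=snap('top'); P=cloud('top',d); X,Y,Z=P[...,0],P[...,1],P[...,2]
im=im.astype(int)
m=(np.hypot(X-.6155,Y+.02)<.15)&(im[...,2]>im[...,0]+50)&(Z>.085)&(Z<.105)
q=P[m]; print(m.sum(),np.median(q[:,2])); c,s,a=cv2.minAreaRect((q[:,:2]*1000).astype(np.float32)); print(c,s,a)
im,d=snap('side','s4.png')
cv2.imwrite('pics/s4.png',cv2.resize(im[140:260,250:450,::-1],None,fx=4,fy=4,interpolation=cv2.INTER_CUBIC))
for n in ['tray_mid','tray_grip','tare_top']: print(n,[(np.round(k['xyz'],3),k['score']) for k in r.landmark_of(n,'side')[:2]])
E
```

```text
clock: 11.52
tcp_pos: [0.5066, -0.1088, 0.1154]
orientation: [0.186, -3.136, 0.0]
contact_force: [-0.2, -1.0, 0.2]
grip_width: 0.0002
gripper_force: 0.0
tcp [ 0.5066 -0.1088  0.1154] yaw_y 96.80 tilt 0.01 shift [-1.4  0.1 74.4] |74| rz 0.05 j7 1.90 t 11.53
302 0.09437813440513743
(653.2353515625, -14.926826477050781) (221.44932556152344, 189.3063201904297) 6.724250316619873
tray_mid [(array([ 0.616, -0.024,  0.094]), 0.74)]
tray_grip [(array([ 0.614, -0.027,  0.133]), 0.56)]
tare_top [(array([ 0.508, -0.114,  0.046]), 0.56)]
```

View pics/s4.png

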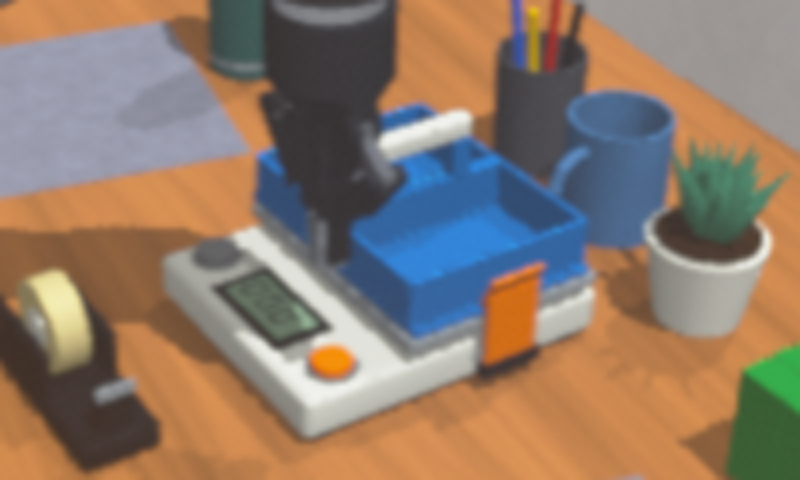

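```bash
python3 -m jog '[{"fingers":0,"x":-0.0014,"y":0,"z":0.04,"rx":0,"ry":0,"rz":0},{"fingers":0,"x":0,"y":0,"z":0.024,"rx":0,"ry":0,"rz":0},{"fingers":0,"x":0,"y":0,"z":0.006,"rx":0,"ry":0,"rz":0},{"fingers":0,"x":0,"y":0,"z":0.003,"rx":0,"ry":0,"rz":0},{"fingers":0,"x":0,"y":0,"z":0.0015,"rx":0,"ry":0,"rz":0},{"fingers":0,"x":0,"y":0,"z":0,"rx":0,"ry":0,"rz":0},{"fingers":0,"x":0,"y":0,"z":0,"rx":0,"ry":0,"rz":0}]'
```

```text
clock: 12.65
tcp_pos: [0.5078, -0.1086, 0.0412]
orientation: [-0.186, 3.136, 0.0]
contact_force: [-4.3, 0.4, 4.9]
grip_width: -0.0001
gripper_force: 2.3
```

```bash
python3 -m jog '[{"fingers":0,"x":0,"y":0,"z":0.0015,"rx":0,"ry":0,"rz":0},{"fingers":0,"x":0,"y":0,"z":0,"rx":0,"ry":0,"rz":0}]'
python3 -m jog '[{"fingers":0,"x":0,"y":0,"z":-0.02,"rx":0,"ry":0,"rz":0},{"fingers":0,"x":0,"y":0,"z":-0.05,"rx":0,"ry":0,"rz":0},{"fingers":0.05,"x":0,"y":0,"z":-0.055,"rx":0,"ry":0,"rz":0},{"fingers":0.085,"x":0,"y":0,"z":-0.055,"rx":0,"ry":0,"rz":0},{"fingers":0.085,"x":0,"y":0,"z":0,"rx":0,"ry":0,"rz":0}]' 30
python3 - <<'E'
from h import *
go([.571,-.355,.22],17.5)
im,d=snap('side','s5.png')
cv2.imwrite('pics/s5.png',cv2.resize(im[150:350,250:550,::-1],None,fx=2.6,fy=2.6,interpolation=cv2.INTER_CUBIC))
P=cloud('side',d);X,Y,Z=P[...,0],P[...,1],P[...,2]
for n,x,y in(('gift',.571,-.355),('jar',.433,-.378),('wjar',.3545,-.365)):
    m=(np.hypot(X-x,Y-y)<.05)&(Z>.074)&(Z<.095); q=P[m];print(n,m.sum(),np.median(q[:,2]))
    if m.sum()>5:print(cv2.minAreaRect((q[:,:2]*1000).astype(np.float32)))
E
```

```text
clock: 12.9
tcp_pos: [0.5079, -0.1086, 0.0408]
orientation: [-0.186, 3.136, 0.001]
contact_force: [-9.3, 3.0, 21.5]
grip_width: 0.0
gripper_force: 10.7
clock: 13.52
tcp_pos: [0.512, -0.1093, 0.2242]
orientation: [-0.185, 3.124, -0.002]
contact_force: [0.6, -0.9, -0.7]
grip_width: 0.0546
gripper_force: 0.0
tcp [ 0.512  -0.1093  0.2242] yaw_y 96.78 tilt 0.68 shift [ -29.5 -250.9    5.1] |253| rz 79.28 j7 1.85 t 13.53
gift 698 0.07889072940997749
((572.1250610351562, -358.5101318359375), (65.75267791748047, 64.2584457397461), 71.82128143310547)
jar 663 0.08379801006563614
((432.3064270019531, -381.1048889160156), (57.81212615966797, 59.06389236450195), 51.369224548339844)
wjar 690 0.0841263113804479
((355.47454833984375, -368.7245788574219), (59.28514862060547, 56.09656524658203), 32.925289154052734)
```

View pics/s5.png

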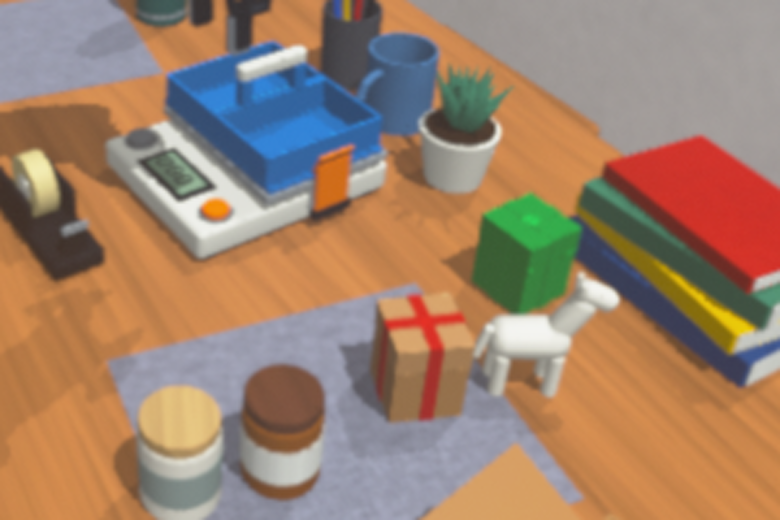

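The tray is seated with both hooks at rest, and the tare button is back up. The gift and amber jar are standing in place, with the horse's tail a few mm from the gift's far side, so I'll grasp the gift across its other pair of sides.

```bash
python3 -m jog '[{"fingers":0.085,"x":-0.006,"y":-0.05,"z":0,"rx":0,"ry":0,"rz":8.2},{"fingers":0.085,"x":0.002,"y":-0.05,"z":0,"rx":0,"ry":0,"rz":8.2},{"fingers":0.085,"x":0.009,"y":-0.05,"z":0,"rx":0,"ry":0,"rz":8.2},{"fingers":0.085,"x":0.015,"y":-0.05,"z":0,"rx":0,"ry":0,"rz":0},{"fingers":0.085,"x":0.015,"y":-0.04,"z":0,"rx":0,"ry":0,"rz":0},{"fingers":0.085,"x":0,"y":0,"z":0,"rx":0,"ry":0,"rz":0},{"fingers":0.085,"x":0,"y":0,"z":0,"rx":0,"ry":0,"rz":0}]' 30
cat > w.py <<'E'
from h import *
import sys
x,y,zt,yaw=map(float,sys.argv[1:5])
cal=r.get_calibration('wrist')
im,d=snap('wrist',sys.argv[5]); P=cloud('wrist',d,cal); Z=P[...,2]
m=(np.hypot(P[...,0]-x,P[...,1]-y)<.052)&(abs(Z-zt)<.009)
q=P[m]; print(m.sum())
if m.sum()>20: print(cv2.minAreaRect((q[:,:2]*1000).astype(np.float32)),np.median(q[:,2]))
go([x,y,.04],yaw)
E
python3 w.py .572 -.3565 .08 72 w6.png
```

```text
clock: 14.45
tcp_pos: [0.4434, -0.3311, 0.2181]
orientation: [-0.485, -3.103, -0.001]
contact_force: [0.1, -0.1, 0.3]
grip_width: 0.0849
gripper_force: 0.0
3959
((572.3651123046875, -358.2383117675781), (63.49142074584961, 65.03578186035156), 71.78951263427734) 0.08078734875354587
tcp [ 0.444  -0.3306  0.2183] yaw_y 72.29 tilt 0.06 shift [-130.    14.2  178.2] |221| rz 0.29 j7 1.94 t 14.50
```

View pics/w6.png

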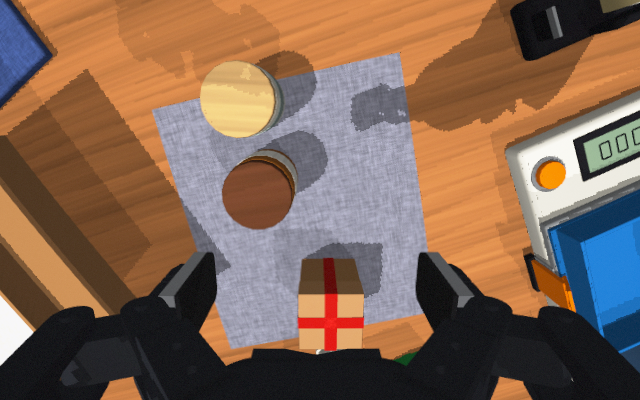

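The wrist view shows the kraft gift at px (330,322), aligned with the fingers. The amber jar is at (258,195) and the white jar at (238,98).

```bash
python3 -m jog '[{"fingers":0.085,"x":-0.04,"y":0.004,"z":0,"rx":0,"ry":0,"rz":0},{"fingers":0.085,"x":-0.05,"y":0.005,"z":0,"rx":0,"ry":0,"rz":0},{"fingers":0.085,"x":-0.0404,"y":0.0043,"z":0,"rx":0,"ry":0,"rz":0.3},{"fingers":0.085,"x":0,"y":0,"z":0.05,"rx":0,"ry":0,"rz":0},{"fingers":0.085,"x":0,"y":0,"z":0.02,"rx":0,"ry":0,"rz":0},{"fingers":0.085,"x":0,"y":0,"z":0,"rx":0,"ry":0,"rz":0}]' 30
python3 w.py .5722 -.3575 .08 71.8 w7.png
```

```text
clock: 15.25
tcp_pos: [0.5706, -0.3575, 0.1475]
orientation: [-0.492, -3.099, -0.002]
contact_force: [0.2, -0.9, 1.1]
grip_width: 0.0846
gripper_force: 0.0
8890
((572.5367431640625, -358.3438720703125), (63.30077362060547, 63.49863815307617), 71.71109008789062) 0.08083685850006331
tcp [ 0.5714 -0.3586  0.1494] yaw_y 71.92 tilt 0.04 shift [ -0.5   1.3 109.4] |109| rz 0.12 j7 1.94 t 15.30
```

```bash
python3 -m jog '[{"fingers":0.085,"x":0,"y":0,"z":0.04,"rx":0,"ry":0,"rz":0},{"fingers":0.085,"x":0,"y":0,"z":0.045,"rx":0,"ry":0,"rz":0},{"fingers":0.085,"x":0,"y":0,"z":0.022,"rx":0,"ry":0,"rz":0},{"fingers":0.085,"x":0,"y":0,"z":0,"rx":0,"ry":0,"rz":0},{"fingers":0.045,"x":0,"y":0,"z":0,"rx":0,"ry":0,"rz":0},{"fingers":0.045,"x":0,"y":0,"z":0,"rx":0,"ry":0,"rz":0},{"fingers":0.045,"x":0,"y":0,"z":0,"rx":0,"ry":0,"rz":0},{"fingers":0.045,"x":0,"y":0,"z":0,"rx":0,"ry":0,"rz":0}]' 35
python3 -m jog '[{"fingers":0.045,"x":0,"y":0,"z":-0.015,"rx":0,"ry":0,"rz":0},{"fingers":0.045,"x":0,"y":0,"z":-0.045,"rx":0,"ry":0,"rz":0},{"fingers":0.045,"x":0,"y":0,"z":-0.055,"rx":0,"ry":0,"rz":0},{"fingers":0.045,"x":0,"y":0,"z":-0.055,"rx":0,"ry":0,"rz":0},{"fingers":0.045,"x":0,"y":0,"z":-0.02,"rx":0,"ry":0,"rz":0},{"fingers":0.045,"x":0,"y":0,"z":0,"rx":0,"ry":0,"rz":0}]' 35
```

```text
clock: 16.3
tcp_pos: [0.5732, -0.3597, 0.0447]
orientation: [0.493, 3.099, -0.001]
contact_force: [-1.1, 1.3, 7.2]
grip_width: 0.0616
gripper_force: 40.0
clock: 17.05
tcp_pos: [0.5718, -0.3593, 0.2335]
orientation: [0.494, 3.1, -0.001]
contact_force: [-0.2, -0.3, -3.2]
grip_width: 0.0618
gripper_force: 39.7
```

```bash
python3 -m jog '[{"fingers":0.045,"x":0,"y":0,"z":0,"rx":0,"ry":0,"rz":9.3},{"fingers":0.045,"x":0,"y":0,"z":0,"rx":0,"ry":0,"rz":9.3},{"fingers":0.045,"x":0,"y":0,"z":0,"rx":0,"ry":0,"rz":9.3},{"fingers":0.045,"x":0,"y":0,"z":0,"rx":0,"ry":0,"rz":9.3},{"fingers":0.045,"x":0,"y":0,"z":0,"rx":0,"ry":0,"rz":9.3},{"fingers":0.045,"x":0,"y":0,"z":0,"rx":0,"ry":0,"rz":9.3},{"fingers":0.045,"x":0,"y":0,"z":0,"rx":0,"ry":0,"rz":9.3},{"fingers":0.045,"x":0,"y":0,"z":0,"rx":0,"ry":0,"rz":0}]' 35
python3 - <<'E'
from h import *
go([.6096,.0295,.23],6.8)
E
```

```text
clock: 18.05
tcp_pos: [0.5704, -0.358, 0.2294]
orientation: [-2.081, -2.347, 0.003]
contact_force: [-0.4, -0.0, -2.3]
grip_width: 0.0615
gripper_force: 39.5
tcp [ 0.5704 -0.358   0.2294] yaw_y 6.88 tilt 0.28 shift [ 3.80e+02  8.53e+01 -2.00e-01] |389| rz 0.08 j7 0.91 t 18.05
```

```bash
python3 -m jog '[{"fingers":0.045,"x":0.03,"y":0.007,"z":0,"rx":0,"ry":0,"rz":0},{"fingers":0.045,"x":0.052,"y":0.0115,"z":0,"rx":0,"ry":0,"rz":0},{"fingers":0.045,"x":0.055,"y":0.0125,"z":0,"rx":0,"ry":0,"rz":0},{"fingers":0.045,"x":0.055,"y":0.0125,"z":0,"rx":0,"ry":0,"rz":0},{"fingers":0.045,"x":0.055,"y":0.0125,"z":0,"rx":0,"ry":0,"rz":0},{"fingers":0.045,"x":0.055,"y":0.0125,"z":0,"rx":0,"ry":0,"rz":0},{"fingers":0.045,"x":0.048,"y":0.0108,"z":0,"rx":0,"ry":0,"rz":0},{"fingers":0.045,"x":0.03,"y":0.006,"z":0,"rx":0,"ry":0,"rz":0}]' 35
python3 -m jog '[{"fingers":0.045,"x":0,"y":0,"z":0,"rx":0,"ry":0,"rz":0},{"fingers":0.045,"x":0,"y":0,"z":0,"rx":0,"ry":0,"rz":0}]'
python3 - <<'E'
from h import *
go([.6096,.0295,.1067],6.8)
im,d=snap('top'); P=cloud('top',d); X,Y,Z=P[...,0],P[...,1],P[...,2]
im=im.astype(int)
m=(np.hypot(X-.6155,Y+.02)<.13)&(im[...,2]>im[...,0]+50)&(Z>.088)&(Z<.102)
q=P[m]; print(m.sum(),np.median(q[:,2])); c,s,a=cv2.minAreaRect((q[:,:2]*1000).astype(np.float32)); print(c,s,a)
E
```

```text
clock: 19.05
tcp_pos: [0.6105, 0.032, 0.2307]
orientation: [-2.076, -2.356, 0.002]
contact_force: [-0.4, 0.8, -2.6]
grip_width: 0.0611
gripper_force: 39.5
clock: 19.3
tcp_pos: [0.6106, 0.0275, 0.2315]
orientation: [-2.084, -2.35, 0.003]
contact_force: [-0.2, -0.8, -2.8]
grip_width: 0.0614
gripper_force: 39.5
tcp [0.6106 0.0275 0.2315] yaw_y 6.88 tilt 0.10 shift [  2.2  -0.5 124.8] |125| rz 0.08 j7 0.26 t 19.30
174 0.09464611394866063
(615.8760986328125, -48.78070831298828) (138.857177734375, 132.82241821289062) 6.348231792449951
```

```bash
python3 -m jog '[{"fingers":0.045,"x":0.002,"y":-0.0005,"z":0.025,"rx":0,"ry":0,"rz":0},{"fingers":0.045,"x":0,"y":0,"z":0.03,"rx":0,"ry":0,"rz":0},{"fingers":0.045,"x":0,"y":0,"z":0.03,"rx":0,"ry":0,"rz":0},{"fingers":0.045,"x":0,"y":0,"z":0.018,"rx":0,"ry":0,"rz":0},{"fingers":0.045,"x":0,"y":0,"z":0.01,"rx":0,"ry":0,"rz":0},{"fingers":0.045,"x":0,"y":0,"z":0.004,"rx":0,"ry":0,"rz":0},{"fingers":0.045,"x":0,"y":0,"z":0.003,"rx":0,"ry":0,"rz":0},{"fingers":0.045,"x":0,"y":0,"z":0.0,"rx":0,"ry":0,"rz":0}]' 35
```

```text
clock: 20.35
tcp_pos: [0.6108, 0.0304, 0.1128]
orientation: [2.085, 2.349, 0.001]
contact_force: [0.2, 0.5, -2.9]
grip_width: 0.0615
gripper_force: 39.5
```

```bash
python3 -m jog '[{"fingers":0.045,"x":0,"y":0,"z":0.002,"rx":0,"ry":0,"rz":0},{"fingers":0.045,"x":0,"y":0,"z":0.0015,"rx":0,"ry":0,"rz":0},{"fingers":0.045,"x":0,"y":0,"z":0.0,"rx":0,"ry":0,"rz":0}]' 35
```

```text
clock: 20.72
tcp_pos: [0.6105, 0.0304, 0.1087]
orientation: [-2.086, -2.349, 0.0]
contact_force: [-0.3, 0.2, -2.6]
grip_width: 0.0617
gripper_force: 39.5
```

```bash
python3 -m jog '[{"fingers":0.045,"x":0,"y":0,"z":0.0015,"rx":0,"ry":0,"rz":0},{"fingers":0.045,"x":0,"y":0,"z":0.0015,"rx":0,"ry":0,"rz":0},{"fingers":0.045,"x":0,"y":0,"z":0.0,"rx":0,"ry":0,"rz":0}]' 35
```

```text
clock: 21.1
tcp_pos: [0.6106, 0.0304, 0.1068]
orientation: [-2.086, -2.349, -0.001]
contact_force: [-3.6, 1.1, 6.8]
grip_width: 0.0615
gripper_force: 40.7
```

```bash
python3 -m jog '[{"fingers":0.085,"x":0,"y":0,"z":-0.001,"rx":0,"ry":0,"rz":0},{"fingers":0.085,"x":0,"y":0,"z":0,"rx":0,"ry":0,"rz":0},{"fingers":0.085,"x":0,"y":0,"z":0,"rx":0,"ry":0,"rz":0},{"fingers":0.085,"x":0,"y":0,"z":-0.03,"rx":0,"ry":0,"rz":0},{"fingers":0.085,"x":0,"y":0,"z":-0.05,"rx":0,"ry":0,"rz":0},{"fingers":0.085,"x":0,"y":0,"z":-0.04,"rx":0,"ry":0,"rz":0},{"fingers":0.085,"x":0,"y":0,"z":0,"rx":0,"ry":0,"rz":0}]' 35
python3 - <<'E'
from h import *
go([.4325,-.38,.16],81)
E
```

```text
clock: 21.98
tcp_pos: [0.6126, 0.0301, 0.2302]
orientation: [2.083, 2.346, 0.008]
contact_force: [0.1, 0.4, 0.2]
grip_width: 0.0849
gripper_force: 0.0
tcp [0.6126 0.0301 0.2302] yaw_y 6.79 tilt 0.37 shift [-386.  -227.8   68.5] |453| rz -74.21 j7 0.26 t 21.98
```

```bash
python3 -m jog '[{"fingers":0.085,"x":-0.025,"y":-0.015,"z":0,"rx":0,"ry":0,"rz":0},{"fingers":0.085,"x":-0.045,"y":-0.0265,"z":0,"rx":0,"ry":0,"rz":0},{"fingers":0.085,"x":-0.047,"y":-0.0275,"z":0,"rx":0,"ry":0,"rz":0},{"fingers":0.085,"x":-0.047,"y":-0.0275,"z":0,"rx":0,"ry":0,"rz":0},{"fingers":0.085,"x":-0.047,"y":-0.0275,"z":0,"rx":0,"ry":0,"rz":0},{"fingers":0.085,"x":-0.047,"y":-0.0275,"z":0,"rx":0,"ry":0,"rz":0},{"fingers":0.085,"x":-0.047,"y":-0.0275,"z":0,"rx":0,"ry":0,"rz":0},{"fingers":0.085,"x":-0.047,"y":-0.0275,"z":0,"rx":0,"ry":0,"rz":0}]' 35
python3 -m jog '[{"fingers":0.085,"x":-0.034,"y":-0.0205,"z":0,"rx":0,"ry":0,"rz":0},{"fingers":0.085,"x":0,"y":0,"z":0,"rx":0,"ry":0,"rz":-10.6},{"fingers":0.085,"x":0,"y":0,"z":0,"rx":0,"ry":0,"rz":-10.6},{"fingers":0.085,"x":0,"y":0,"z":0,"rx":0,"ry":0,"rz":-10.6},{"fingers":0.085,"x":0,"y":0,"z":0,"rx":0,"ry":0,"rz":-10.6},{"fingers":0.085,"x":0,"y":0,"z":0,"rx":0,"ry":0,"rz":-10.6},{"fingers":0.085,"x":0,"y":0,"z":0,"rx":0,"ry":0,"rz":-10.6},{"fingers":0.085,"x":0,"y":0,"z":0,"rx":0,"ry":0,"rz":-10.6}]' 35
python3 -m jog '[{"fingers":0.085,"x":0,"y":0,"z":0.05,"rx":0,"ry":0,"rz":0},{"fingers":0.085,"x":0,"y":0,"z":0,"rx":0,"ry":0,"rz":0},{"fingers":0.085,"x":0,"y":0,"z":0,"rx":0,"ry":0,"rz":0}]' 35
python3 - <<'E'
from h import *
im,d=snap('top'); P=cloud('top',d);X,Y,Z=P[...,0],P[...,1],P[...,2]
m=(np.hypot(X-.6096,Y-.0295)<.05)&(Z>.125)&(Z<.15); q=P[m]
print('gift in tray',m.sum(),cv2.minAreaRect((q[:,:2]*1000).astype(np.float32)),np.median(q[:,2]))
E
python3 w.py .4325 -.38 .085 81 w8.png
```

```text
clock: 22.98
tcp_pos: [0.446, -0.3446, 0.2258]
orientation: [-2.084, -2.349, 0.0]
contact_force: [1.4, 0.1, -1.0]
grip_width: 0.0851
gripper_force: 0.0
clock: 23.98
tcp_pos: [0.4303, -0.3793, 0.2256]
orientation: [-0.237, -3.131, -0.002]
contact_force: [-0.1, 1.0, 0.3]
grip_width: 0.0851
gripper_force: 0.0
clock: 24.35
tcp_pos: [0.4308, -0.3801, 0.1773]
orientation: [-0.247, -3.131, 0.0]
contact_force: [1.4, -0.3, -0.2]
grip_width: 0.085
gripper_force: 0.0
gift in tray 480 ((611.4088745117188, 23.116708755493164), (64.32593536376953, 84.99292755126953), 6.772499084472656) 0.14148528608331123
5241
((423.914794921875, -375.1412353515625), (59.113250732421875, 80.5032730102539), 56.92051315307617) 0.08558916425235061
tcp [ 0.4315 -0.3805  0.1782] yaw_y 80.99 tilt 0.13 shift [ -0.6   0.8 138.2] |138| rz -0.01 j7 2.24 t 24.45
```

View pics/w8.png

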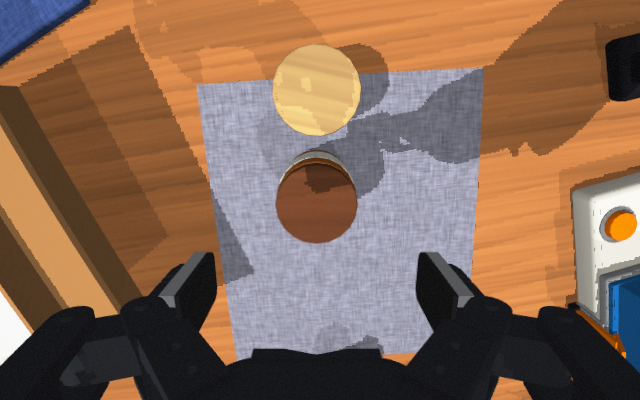

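The wrist view shows the amber jar at px (316,202), centred between the fingers. The white jar sits at (316,90), along the finger-width direction and clear of the fingers.

```bash
sed -i 's/<.052/<.042/' w.py; python3 w.py .4325 -.38 .085 81 w9.png
```

```text
5150
((432.9346618652344, -380.9284362792969), (59.14920425415039, 59.149593353271484), 17.71387481689453) 0.08558197458578858
tcp [ 0.4315 -0.3804  0.1782] yaw_y 80.99 tilt 0.14 shift [ -0.6   0.7 138.3] |138| rz -0.01 j7 2.24 t 24.50
```

```bash
python3 -m jog '[{"fingers":0.085,"x":-0.0013,"y":0,"z":0.04,"rx":0,"ry":0,"rz":0},{"fingers":0.085,"x":0,"y":0,"z":0.045,"rx":0,"ry":0,"rz":0},{"fingers":0.085,"x":0,"y":0,"z":0.035,"rx":0,"ry":0,"rz":0},{"fingers":0.085,"x":0,"y":0,"z":0.014,"rx":0,"ry":0,"rz":0},{"fingers":0.045,"x":0,"y":0,"z":0,"rx":0,"ry":0,"rz":0},{"fingers":0.045,"x":0,"y":0,"z":0,"rx":0,"ry":0,"rz":0},{"fingers":0.045,"x":0,"y":0,"z":0,"rx":0,"ry":0,"rz":0},{"fingers":0.045,"x":0,"y":0,"z":0,"rx":0,"ry":0,"rz":0}]' 45
python3 -m jog '[{"fingers":0.045,"x":0,"y":0,"z":0,"rx":0,"ry":0,"rz":0},{"fingers":0.045,"x":0,"y":0,"z":-0.015,"rx":0,"ry":0,"rz":0},{"fingers":0.045,"x":0,"y":0,"z":-0.045,"rx":0,"ry":0,"rz":0},{"fingers":0.045,"x":0,"y":0,"z":-0.055,"rx":0,"ry":0,"rz":0},{"fingers":0.045,"x":0,"y":0,"z":-0.055,"rx":0,"ry":0,"rz":0},{"fingers":0.045,"x":0,"y":0,"z":-0.02,"rx":0,"ry":0,"rz":0},{"fingers":0.045,"x":0,"y":0,"z":0,"rx":0,"ry":0,"rz":0}]' 45
python3 -m jog '[{"fingers":0.045,"x":0,"y":0,"z":0,"rx":0,"ry":0,"rz":10.6},{"fingers":0.045,"x":0,"y":0,"z":0,"rx":0,"ry":0,"rz":10.6},{"fingers":0.045,"x":0,"y":0,"z":0,"rx":0,"ry":0,"rz":10.6},{"fingers":0.045,"x":0,"y":0,"z":0,"rx":0,"ry":0,"rz":10.6},{"fingers":0.045,"x":0,"y":0,"z":0,"rx":0,"ry":0,"rz":10.6},{"fingers":0.045,"x":0,"y":0,"z":0,"rx":0,"ry":0,"rz":10.6},{"fingers":0.045,"x":0,"y":0,"z":0,"rx":0,"ry":0,"rz":10.6},{"fingers":0.045,"x":0,"y":0,"z":0,"rx":0,"ry":0,"rz":0}]' 45
python3 - <<'E'
from h import *
go([.6214,-.0693,.23],6.8)
E
```

```text
clock: 25.5
tcp_pos: [0.4329, -0.3806, 0.0442]
orientation: [0.246, 3.13, -0.002]
contact_force: [-0.4, 0.6, 7.2]
grip_width: 0.061
gripper_force: 49.7
clock: 26.38
tcp_pos: [0.4326, -0.3806, 0.2349]
orientation: [0.247, 3.128, -0.002]
contact_force: [0.6, 0.1, -3.3]
grip_width: 0.061
gripper_force: 50.2
clock: 27.38
tcp_pos: [0.4313, -0.3792, 0.2313]
orientation: [-2.082, -2.349, 0.002]
contact_force: [-0.4, -1.0, -3.0]
grip_width: 0.061
gripper_force: 50.1
tcp [ 0.4313 -0.3792  0.2313] yaw_y 6.90 tilt 0.18 shift [284.8 225.9   1.1] |364| rz 0.10 j7 1.04 t 27.38
```

```bash
python3 -m jog '[{"fingers":0.045,"x":0.0235,"y":0.0186,"z":0,"rx":0,"ry":0,"rz":0},{"fingers":0.045,"x":0.0352,"y":0.0279,"z":0,"rx":0,"ry":0,"rz":0},{"fingers":0.045,"x":0.0391,"y":0.031,"z":0,"rx":0,"ry":0,"rz":0},{"fingers":0.045,"x":0.0391,"y":0.031,"z":0,"rx":0,"ry":0,"rz":0},{"fingers":0.045,"x":0.0391,"y":0.031,"z":0,"rx":0,"ry":0,"rz":0},{"fingers":0.045,"x":0.0391,"y":0.031,"z":0,"rx":0,"ry":0,"rz":0},{"fingers":0.045,"x":0.0391,"y":0.031,"z":0,"rx":0,"ry":0,"rz":0},{"fingers":0.045,"x":0.0306,"y":0.0244,"z":0,"rx":0,"ry":0,"rz":0}]' 45
python3 -m jog '[{"fingers":0.045,"x":0,"y":0,"z":0,"rx":0,"ry":0,"rz":0},{"fingers":0.045,"x":0,"y":0,"z":0,"rx":0,"ry":0,"rz":0}]'
python3 - <<'E'
from h import *
go([.6214,-.0693,.1062],6.8)
E
```

```text
clock: 28.38
tcp_pos: [0.6231, -0.0678, 0.2317]
orientation: [-2.077, -2.355, 0.001]
contact_force: [0.0, -1.0, -3.5]
grip_width: 0.0611
gripper_force: 50.1
clock: 28.62
tcp_pos: [0.6219, -0.0711, 0.232]
orientation: [-2.083, -2.351, 0.003]
contact_force: [-0.7, -1.2, -2.3]
grip_width: 0.0613
gripper_force: 50.2
tcp [ 0.6219 -0.0711  0.232 ] yaw_y 6.92 tilt 0.10 shift [  1.9  -0.  125.8] |126| rz 0.12 j7 0.44 t 28.62
```

```bash
python3 -m jog '[{"fingers":0.045,"x":0,"y":0,"z":0.025,"rx":0,"ry":0,"rz":0},{"fingers":0.045,"x":0,"y":0,"z":0.03,"rx":0,"ry":0,"rz":0},{"fingers":0.045,"x":0,"y":0,"z":0.03,"rx":0,"ry":0,"rz":0},{"fingers":0.045,"x":0,"y":0,"z":0.018,"rx":0,"ry":0,"rz":0},{"fingers":0.045,"x":0,"y":0,"z":0.01,"rx":0,"ry":0,"rz":0},{"fingers":0.045,"x":0,"y":0,"z":0.004,"rx":0,"ry":0,"rz":0},{"fingers":0.045,"x":0,"y":0,"z":0.003,"rx":0,"ry":0,"rz":0},{"fingers":0.045,"x":0,"y":0,"z":0.002,"rx":0,"ry":0,"rz":0}]' 45
python3 -m jog '[{"fingers":0.045,"x":0,"y":0,"z":0.0015,"rx":0,"ry":0,"rz":0},{"fingers":0.045,"x":0,"y":0,"z":0,"rx":0,"ry":0,"rz":0}]'
```

```text
clock: 29.62
tcp_pos: [0.6231, -0.0705, 0.1113]
orientation: [2.085, 2.349, 0.001]
contact_force: [0.2, -0.1, -2.3]
grip_width: 0.0613
gripper_force: 50.2
clock: 29.88
tcp_pos: [0.6227, -0.0704, 0.1094]
orientation: [2.086, 2.349, 0.0]
contact_force: [-0.1, 0.8, -2.1]
grip_width: 0.0609
gripper_force: 50.2
```

```bash
python3 -m jog '[{"fingers":0.045,"x":0,"y":0,"z":0.0015,"rx":0,"ry":0,"rz":0},{"fingers":0.045,"x":0,"y":0,"z":0.001,"rx":0,"ry":0,"rz":0},{"fingers":0.045,"x":0,"y":0,"z":0.001,"rx":0,"ry":0,"rz":0},{"fingers":0.045,"x":0,"y":0,"z":0,"rx":0,"ry":0,"rz":0}]'
```

```text
clock: 30.38
tcp_pos: [0.6227, -0.0704, 0.1063]
orientation: [-2.086, -2.349, -0.001]
contact_force: [-2.2, 1.8, 3.3]
grip_width: 0.0612
gripper_force: 51.0
```

Contact is made, so I'll release and retreat.

```bash
python3 -m jog '[{"fingers":0.085,"x":0,"y":0,"z":0,"rx":0,"ry":0,"rz":0},{"fingers":0.085,"x":0,"y":0,"z":0,"rx":0,"ry":0,"rz":0},{"fingers":0.085,"x":0,"y":0,"z":0,"rx":0,"ry":0,"rz":0},{"fingers":0.085,"x":0,"y":0,"z":-0.03,"rx":0,"ry":0,"rz":0},{"fingers":0.085,"x":0,"y":0,"z":-0.05,"rx":0,"ry":0,"rz":0},{"fingers":0.085,"x":0,"y":0,"z":-0.05,"rx":0,"ry":0,"rz":0},{"fingers":0.085,"x":0,"y":0,"z":-0.03,"rx":0,"ry":0,"rz":0},{"fingers":0.085,"x":0,"y":0,"z":0,"rx":0,"ry":0,"rz":0}]'
python3 -m jog '[{"fingers":0.085,"x":0,"y":-0.05,"z":0,"rx":0,"ry":0,"rz":0},{"fingers":0.085,"x":0,"y":-0.05,"z":0,"rx":0,"ry":0,"rz":0},{"fingers":0.085,"x":0,"y":-0.03,"z":0,"rx":0,"ry":0,"rz":0},{"fingers":0.085,"x":0,"y":0,"z":0,"rx":0,"ry":0,"rz":0}]'
python3 - <<'E'
from h import *
im,d=snap('side')
cv2.imwrite('pics/s9.png',cv2.resize(im[130:350,240:540,::-1],None,fx=2.6,fy=2.6,interpolation=cv2.INTER_CUBIC))
im,d=snap('top')
for n in ['tray_mid','jar_mid','gift_mid']:
    for c in('top','side'): print(n,c,[(np.round(k['xyz'],3).tolist(),round(k['score'],2)) for k in r.landmark_of(n,c)[:2]])
E
```

```text
clock: 31.38
tcp_pos: [0.6241, -0.071, 0.2685]
orientation: [2.084, 2.346, 0.006]
contact_force: [0.8, -0.4, 0.1]
grip_width: 0.0848
gripper_force: 0.0
clock: 31.88
tcp_pos: [0.4911, -0.086, 0.2648]
orientation: [-2.085, -2.346, -0.0]
contact_force: [0.3, 0.5, 0.6]
grip_width: 0.0851
gripper_force: 0.0
tray_mid top [([0.617, -0.02, 0.106], 0.77), ([0.353, -0.366, 0.04], 0.45)]
tray_mid side [([0.617, -0.022, 0.095], 0.8), ([0.491, 0.037, 0.043], 0.62)]
jar_mid top [([0.621, -0.067, 0.106], 0.71), ([0.61, 0.026, 0.063], 0.6)]
jar_mid side [([0.622, -0.075, 0.106], 0.93), ([0.356, -0.368, 0.046], 0.55)]
gift_mid top [([0.605, 0.03, 0.098], 0.87), ([0.739, -0.286, 0.04], 0.77)]
gift_mid side [([0.738, -0.294, 0.037], 0.96), ([0.61, 0.031, 0.1], 0.94)]
```

View pics/s9.png

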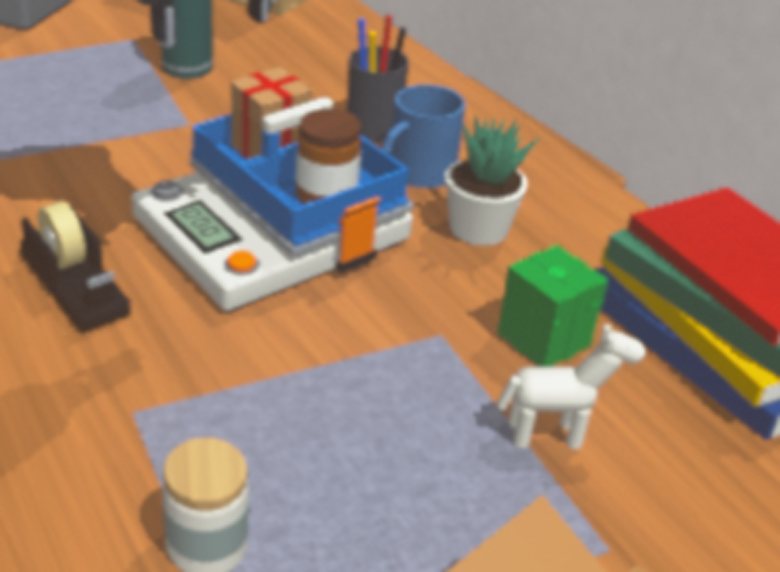

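The jar (330,155) and gift (275,110) stand upright, one in each compartment. The tray is still clipped and the bystanders have not moved.

```bash
python3 -c "
from bench import r
print(r.hand_in())"
```

```text
the job is handed in; nothing more can be done
None
```

I clipped the tray onto the scale and pressed tare while it was empty, then stood the gift box and amber jar upright, one in each compartment, and handed the job in at about 32 s; no verdict was returned.

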